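# Dust the mug and slide it to the camera's click stop

## Robot

A 7-joint arm with a two-finger parallel gripper is mounted at the origin on the work surface. World frame = base frame: x ahead of the robot, y to its left, z up, the work surface at z = 0. Lengths are in mm, angles in rad, forces in N, time in s.
With the tool pointing down it reaches from about 425 to 1025 mm from the base axis. Payload 9.4 kg.
Tool frame: the origin (TCP) lies between the finger pads, 19 mm behind the fingertips; this is the grasp point; z points along the fingers, y is the line along which they close (so a half turn about z gives the same grasp; the last joint's range is limited). The gripper opens to 85 mm and grips with 20 to 120 N. Pads are 22 mm wide; open, the fingers measure 114 mm over their backs; the gripper's body (76 mm by 85 mm) begins 54 mm behind the grasp point. The pads swing forward as they close: fully open they stand 13 mm farther back than shut.
Start: joints at [1.086, 0.599, -0.003, 1.599, 0.002, 0.943, -0.08], TCP at [287.52, -665.55, 249.975] pointing down, gripper open.
Joint ranges: [-2.57, 2.57], [-0.35, 1.97], [-1.29, 1.29], [0.11, 2.56], [-1.05, 4.19], [0.11, 1.86], [-2.63, 2.63]. Speed limits (rad/s): [2.22, 2.22, 3.01, 3.01, 3.14, 3.14, 3.14].

## Interface

Orientations are given as a unit quaternion [w, x, y, z].
In Python, from plant import r, cams, ticket gives the robot as it stands.
- The arm moves only by the tool servo_tool, never from a script. Its argument "steps" is one flat list of numbers, 6 for each row, row after row: the shift along the tool's x, y, z in units of 25 mm (1.0 is 25 mm), then the turn, a rotation vector about the tool's x, y, z in units of 6 degrees (1.0 is 6 degrees). A call has 1 to 8 rows; each row shifts and turns the commanded pose from where the row before left it, along the tool's axes as they then stand; what a row does not reach is not made up. A row lasts 1/12 s, in which the tool goes at most 41.7 mm and 7.16 degrees, less where a joint would pass 70% of its speed; a pose out of reach is approached as far as the arm can. A call is refused whole if a number of a shift passes 1 or a number of a turn 1, either way. A call with a gripper value outside its range is refused whole. "gripper" is the finger opening in mm, from 0 to 85.4, set as the call begins (left out, the last holds). The fingers move at their own pace and stop on an object; "force" is the grip in N (left out, the last holds). Time passes only in rows, so rows that do not move let the fingers close. It gives the time, the measured TCP pose, the force, the opening and the grip force at its end, in the units of the state.
- r.read_state(): the state, without advancing time (a new reading comes with each control period).
- cams.get_image(name): name is "scene" or "top" or "wrist"; returns the picture (400x640x3 uint8, red, green, blue); there is no depth.
- cams.camera_model(name): a dict with "fx", "fy", "cx", "cy" (pixels), "k1" (the pictures are not rectified: a ray, as slopes to the right and down, at radius r is drawn at 1 + k1 r^2 times it, then the intrinsics apply), "R" (3x3) and "t" (3): a world point X has camera coordinates R X + t. Camera axes: x right, y down, z forward; pixel columns grow to the right and rows downward; lengths in mm; the calibration is good to about 2 mm. A picture is of the moment at which its call begins: read the wrist's pose just before it. camera_model takes no time and is no camera call; for the wrist camera it gives the pose at the moment of the call.
- ticket.hand_in(): hands the job in; it is judged then, once.
The state is a dict: "time_s": time; "qpos": joint angles; "dq": joint speeds; "joint_torque": joint torques, N m; "eef_pos": TCP position; "eef_rot": TCP orientation; "ft_force": force on the tool from outside, world axes, zero at the start; "ft_torque": the same for the moment, N m; "opening": opening from 0.0 (shut) to 1.0 (fully open); "grasp_force": force on a finger pad.
Only numpy, scipy, OpenCV 4.12 (cv2) and the standard library are available. Lean on these libraries where they do the work, as an engineer would, in place of code of your own. Each camera call takes 0.05 s, during which the arm holds its last target. There are 200 camera calls.

## Task

Get the mug on the photo bench ready for its picture: first press the sprung nozzle cap of the clamped air duster down to puff the dust off it and let the cap come up again, then take the stage by its upright handle and slide it along the rail towards the camera until its notch clicks onto the index clamp's ball. Finish there still gripping the handle, holding the stage still in the notch for the exposure; keep the mug standing in its place on the stage and leave everything else on the table where it is.

Things in the scene. Friction and masses are not known exactly. Their poses are not given: they have to be found in the camera images.
- bench: Fixed photo bench: base plate 120 x 780 x 12 mm with one straight rail, 40 wide, top 38 above the table. A camera (166 high) at its -y end looks along +y; a white card (195 high) stands at the +y end. Origin on the table on the rail's centre line; +y runs along the rail from camera to card, +x away from the robot, z up. Turned up to 0.15 rad.
- stage (a joint): Travel of the sliding stage along the rail, m: 0 at the card end where it starts, growing towards the camera (bench -y), end stop at 0.285. At 0 the stage's centre is at bench y = +130 mm. The stage (0.55 kg) has a 110 x 110 mm plate, its top 60 above the table; it rubs with 1.5 to 3 N.
- stage_handle (a point): Top centre of the stage's upright handle: a post 14 mm wide along the rail, 24 deep across it, from 60 to 120 above the table, 82 from the rail's centre line on the robot's side, level with the stage's middle. Axes parallel to the bench's. Pinch it along the rail direction, TCP 12 to 20 below its top: the gripper's body then clears the mug.
- stage_notch (a point): The notch: a slot 8 mm wide in the middle of the steel strip on the far (+x) flank of the stage, 33 above the table. The strip is flat 45 mm to either side of the notch, then tapers off over 12 mm. Axes parallel to the bench's.
- index: Index clamp, fixed: aluminium block 27 x 36 x 34 mm on the bench's base, on the far side of the rail, set anew each time between 120 and 250 of stage travel. Origin under its middle, 12 above the table; axes parallel to the bench's. A spring ball (10 diameter) in its rail side, 21 above the origin at its own y = 0, clicks in when stage_notch is at y = 0 in the clamp's frame.
- ball (a joint): How far the spring ball is pressed in, m: near 0 while free and when seated in the notch, about 0.0025 riding on the strip. 57 to 45 mm before the notch the taper presses it in (about 2 N extra along the rail), then it rides with little drag; over the last 4 mm it snaps into the notch and pulls the stage along; pushing it out again, either way, takes about 10 N.
- duster: Air duster: spray can 52 mm diameter clamped upright in a stand with a 70 x 70 foot, fixed on the table just beyond the rail near the stage's start, its nozzle pointing at the mug. Origin on the table under the can's axis, z up.
- cap_top (a point): Centre of the flat top of the duster's round sprung nozzle cap, 32 mm diameter, 200 above the table when up, on the can's axis.
- cap (a joint): How far the cap is pressed down, in m: 0 up, 0.005 fully down. The spring takes 3 N to start and 8 N fully down, and lifts the cap again by itself.
- mug: Mug standing loose on the stage, 82 mm diameter, 80 tall, about 0.3 kg, ring handle on its own +y side reaching 77 from the axis (it points roughly towards the camera). Origin under its middle, 63 above the table; the rim is 143 above the table.
- stage_pad (a point): Middle of the stage's rubber pad (96 diameter), 63 above the table, where the mug stands; moves with the stage.
- spare_mug: a second mug of the same shape (diameter 82, 80 tall) standing on the table beyond the rail. Sizes in mm. Loose; not needed, leave it where it is.
- bowl: ceramic bowl, 132 across the rim, 62 tall, beyond the rail. Sizes in mm. Loose; not needed, leave it where it is.
- cleaner: hand-pump bottle, 48 diameter, about 150 tall with a small spout; loose on the table, not clamped; not the duster. Sizes in mm. Loose; not needed, leave it where it is.
- tape: roll of tape lying flat, 96 outer diameter, 25 high, on the robot's side of the rail. Sizes in mm. Loose; not needed, leave it where it is.
- lens_cap: lens cap, disc 74 diameter, 11 high, on the robot's side. Sizes in mm. Loose; not needed, leave it where it is.
- brush: dusting brush lying on the table on the robot's side. Sizes in mm. Loose; not needed, leave it where it is.
- ramekin: small open dish, 80 diameter, 42 tall, on the robot's side. Sizes in mm. Loose; not needed, leave it where it is.
There are look-alikes about, which are no part of the job. Several things look just like the duster: the one meant starts farthest from the robot's base.

How it is judged (in metres and radians):
On the way, in this order (a step that is already met when the one before it is completed fails the run):
1. the duster's cap is pressed at least 3 mm down, with the stage still at its start (value of joint cap above 0.003 m and value of joint stage below 0.01 m), for 0.1 s.
2. the cap has come up again, to within 1 mm (value of joint cap below 0.001 m), for 0.1 s.
3. the fingers hold the stage while it travels along the rail (more than 40 mm from the start) (value of joint stage above 0.04 m and contact force between the fingers and stage above 3 N), for 0.2 s.
At the end, for the whole second after the job is handed in: The stage's notch is within 2.5 mm of the index clamp's ball along the rail, the stage is still, the fingers grip it with more than 3 N, the duster's cap is up, and the mug stands upright within 20 mm of the middle of the stage's pad, not touched by the robot (y of stage_notch in the frame of index between -0.0025 and 0.0025 m and velocity of joint stage between -0.01 and 0.01 m/s and contact force between the fingers and stage above 3 N and value of joint cap below 0.001 m and distance between mug and stage_pad below 0.02 m and angle between mug's own z axis and vertical below 0.1 rad and contact force between each of the arm, the fingers and mug below 0.5 N); the arm keeps its last pose, push and grip.
It fails at once if the duster is pressed after the stage has left its start (value of joint cap above 0.002 m and value of joint stage above 0.01 m).
It fails at once if the mug slips more than 20 mm from the middle of the stage's pad or tips (distance between mug and stage_pad above 0.02 m or angle between mug's own z axis and vertical above 0.2 rad).
It fails at once if something else on the table is moved more than 25 mm (distance of any of spare_mug, bowl, cleaner, tape, lens_cap, brush, ramekin from where it was at the start of the episode above 0.025 m).
It also fails if it takes over 54 s, if anything falls off the work surface, if the arm or the gripper's body presses on something with over 40 N, if the wrist force passes 120 N, or if a joint passes its speed limit or range.

## Working session

There is one attempt and no reset: what is moved stays moved. The work goes in short steps, Python scripts to look and compute and a tool call to move; the robot and the scene stay as the last step left them, time stands still between calls to the robot, and variables do not carry over. Pictures are saved under pics/ and viewed, at most 10 in all, crops included, and the job is handed in when it is done.

Besides the shell and the picture viewer there is one more tool, called as name(argument=value, ...) on one line, values as JSON. servo_tool: Moves the arm, as the interface text tells. Its arguments: {"type":"object","properties":{"steps":{"type":"array"},"gripper":{"type":"number"},"force":{"type":"number"}},"required":["steps"]}

```bash
mkdir -p pics; cat > h.py <<'E'
import numpy as np, cv2
from plant import r, cams, ticket
def ray(m,u,v):
    d=np.array([(u-m["cx"])/m["fx"],(v-m["cy"])/m["fy"]]); p=d.copy()
    for _ in range(20): p=d/(1+m["k1"]*(p@p))
    R=np.array(m["R"]);t=np.array(m["t"])
    return -R.T@t, R.T@np.array([p[0],p[1],1])
def onz(m,u,v,z):
    o,d=ray(m,u,v); return o+d*(z-o[2])/d[2]
def proj(m,X):
    c=np.array(m["R"])@np.array(X,float)+np.array(m["t"]); p=c[:2]/c[2]; p=p*(1+m["k1"]*(p@p))
    return np.array([p[0]*m["fx"]+m["cx"],p[1]*m["fy"]+m["cy"]])
def tri(a,b):
    (o1,d1),(o2,d2)=a,b
    s=np.linalg.lstsq(np.c_[d1,-d2],o2-o1,rcond=None)[0]
    return (o1+s[0]*d1+o2+s[1]*d2)/2, np.linalg.norm(o1+s[0]*d1-o2-s[1]*d2)
E
python3 - <<'E'
from h import *
for n in("scene","top"):
    cv2.imwrite(f"pics/{n}0.png",cv2.cvtColor(cams.get_image(n),cv2.COLOR_RGB2BGR))
    m=cams.camera_model(n);print(n,{k:np.round(v,3).tolist() for k,v in m.items()}, ray(m,320,200))
print(r.read_state())
E
```

```text
scene {'fx': 431.799, 'fy': 431.799, 'cx': 321.386, 'cy': 197.882, 'k1': -0.117, 'R': [[-0.072, 0.997, 0.016], [0.67, 0.06, -0.74], [-0.739, -0.042, -0.673]], 't': [65.079, -276.464, 1679.178]} (array([1430.53012739,   22.50764018,  923.78830347]), array([-0.73530757, -0.04507267, -0.67625852]))
top {'fx': 488.353, 'fy': 488.353, 'cx': 325.841, 'cy': 195.905, 'k1': -0.018, 'R': [[-0.01, -1.0, 0.015], [-0.996, 0.008, -0.085], [0.085, -0.015, -0.996]], 't': [-39.393, 582.679, 1282.101]} (array([ 471.13799719,  -24.5100628 , 1327.50784597]), array([ 0.07679702, -0.00334566, -0.99714813]))
{'time_s': 0.1, 'qpos': array([ 1.08627454,  0.60002218, -0.00254273,  1.6000397 ,  0.00184125,
        0.9429118 , -0.07978218]), 'dq': array([ 0.00075546, -0.00028699, -0.00100143, -0.00104921,  0.00035998,
        0.00174232,  0.000718  ]), 'joint_torque': array([ 5.18474015e-03, -7.78001618e+01,  1.56980406e+00, -2.58625978e+01,
        1.25979001e-02,  5.56909145e-03,  5.62805909e-06]), 'eef_pos': array([ 287.36866077, -665.18955071,  249.22353036]), 'eef_rot': array([-6.54430775e-04,  9.79271748e-01,  2.02549669e-01, -2.18339517e-04]), 'ft_force': array([-0.01993867,  1.28335734, -0.20280292]), 'ft_torque': array([-0.00670517, -0.01761446, -0.05538821]), 'grasp_force': 0.0, 'opening': 0.9994322415278112}
```

View pics/scene0.png

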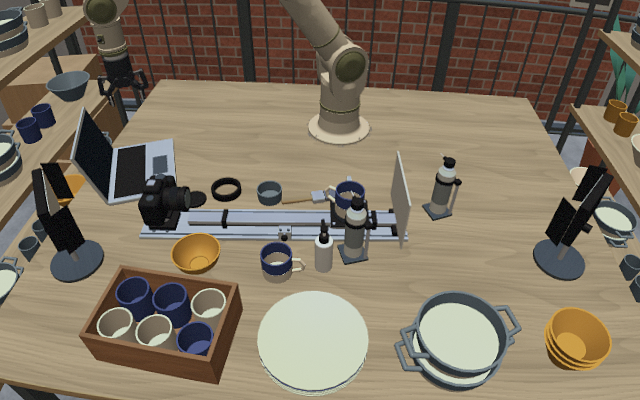

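View pics/top0.png

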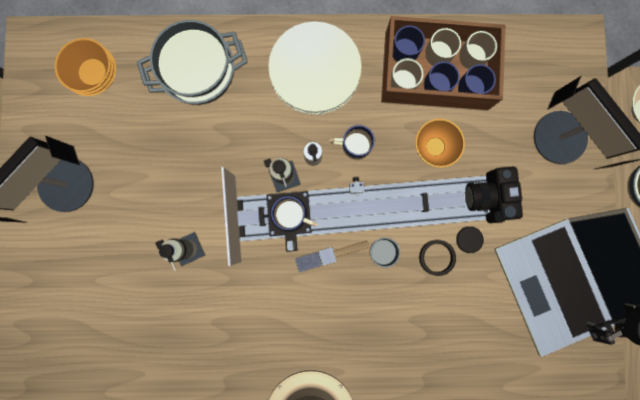

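The scene view has the bench in the middle, with the camera at (165,200), card at (400,200), mug and stage at (350,205), the duster at (355,230), the cleaner at (323,250), and a look-alike duster at (443,190). In the top view the duster is at (281,170), its look-alike at (175,248), the stage at (289,213), its handle at about (291,243), and the index clamp at (357,185). Next I'll zoom in.

```bash
python3 - <<'E'
import cv2
a=cv2.imread("pics/top0.png")[140:270,220:420];b=cv2.imread("pics/scene0.png")[170:280,260:420]
cv2.imwrite("pics/c1.png",cv2.resize(a,(800,520),interpolation=cv2.INTER_CUBIC))
cv2.imwrite("pics/c2.png",cv2.resize(b,(800,550),interpolation=cv2.INTER_CUBIC))
E
```

```text
(no output)
```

View pics/c1.png

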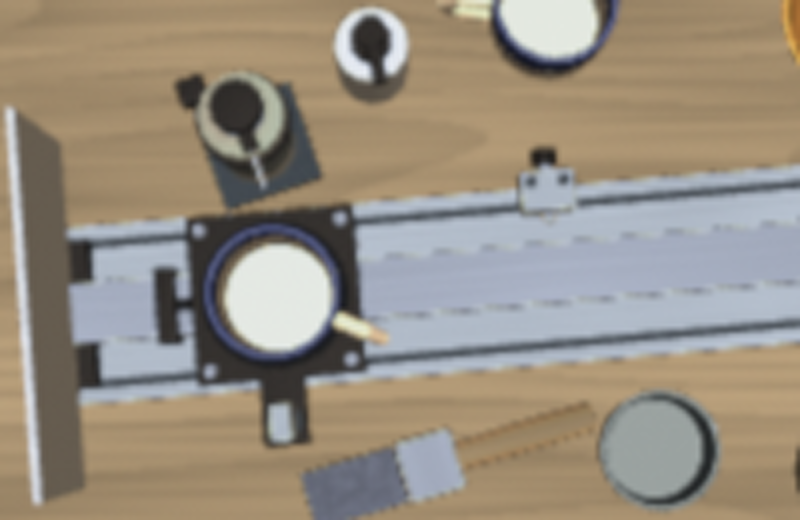

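View pics/c2.png

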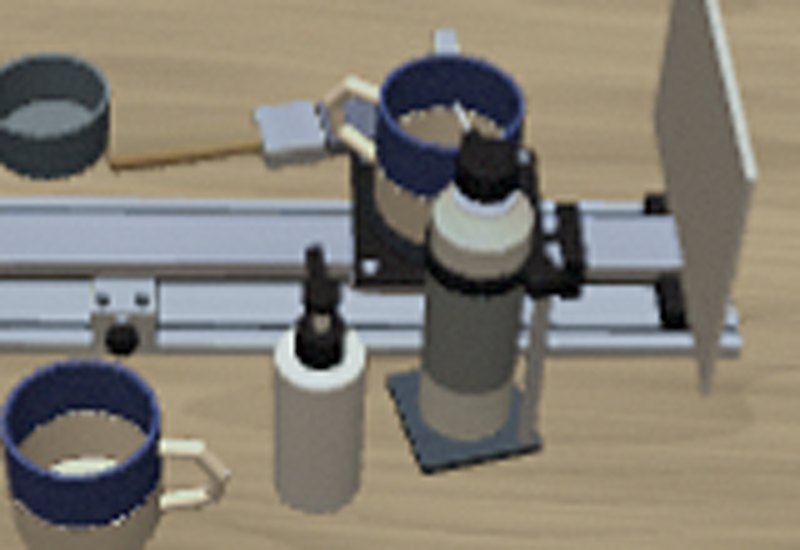

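Crop 1 (÷4, +220,140) puts the cap at (237,105), plate corners at (190,218), (352,207), (366,368) and (198,383), handle top at (282,423), and index block at (547,191). In crop 2 (÷5, +260,170) the cap top is at about (490,145) and the handle top at about (446,38).

```bash
python3 - <<'E'
from h import *
T=cams.camera_model("top");S=cams.camera_model("scene")
t=lambda u,v:(u/4+220-.4,v/4+140-.4)
s=lambda u,v:(u/5+260-.4,v/5+170-.4)
print("cap",onz(T,*t(237,105),200),tri(ray(T,*t(237,105)),ray(S,*s(490,145))), onz(S,*s(490,145),200))
c=np.array([onz(T,*t(*p),60) for p in((190,218),(352,207),(366,368),(198,383))]);print(c.round(1),c.mean(0).round(1))
print([np.linalg.norm(c[i]-c[i-1]).round(1) for i in range(4)])
for i in range(4):
    e=c[i]-c[i-1];print(np.degrees(np.arctan2(e[1],e[0])).round(1))
hd=onz(T,*t(282,423),120);print("handle",hd,onz(S,*s(446,38),120))
ix=onz(T,*t(547,191),46);print("index",ix)
# rail lines: base plate edges z=12 
A=[onz(T,*t(*p),12) for p in((70,228),(800,168),(80,403),(800,345))]
for a,b in((A[0],A[1]),(A[2],A[3])): print("edge",a.round(1),b.round(1),np.arctan2((a-b)[0],-(b-a)[1]))
E
```

```text
cap [638.47766731  66.77295075 200.        ] (array([637.48237384,  66.57371135, 206.69811207]), np.float64(0.683921708092374)) [630.03959703  67.33104704 200.        ]
[[585.3 108.7  60. ]
 [591.6   3.4  60. ]
 [486.9  -5.   60. ]
 [478.3 103.5  60. ]] [535.5  52.7  60. ]
[np.float64(107.2), np.float64(105.6), np.float64(105.0), np.float64(108.9)]
2.8
-86.6
-175.4
94.6
handle [452.93175019  45.90597107 120.        ] [450.58889189  45.65574509 120.        ]
index [ 602.5233873  -125.07012346   46.        ]
edge [583.5 194.6  12. ] [ 620.4 -300.2   12. ] -0.0742562359533145
edge [465.9 187.3  12. ] [ 500.2 -297.1   12. ] -0.07068507370092572
```

Measurements agree: bench yaw is about +0.073, the handle is at (453,46), the cap at (638,67), and the index is about 182 mm of travel from the start. I'll move above the cap with the gripper shut and aligned to the bench.

servo_tool(steps=[0,0,-0.75,0,0,0.8,0,0,-0.75,0,0,0.8,0,0,-0.75,0,0,0.8,0,0,-0.75,0,0,0.8,0,-1,0,0,0,0,0,-1,0,0,0,0,0,-1,0,0,0,0,0,-1,0,0,0,0], gripper=0, force=40)

```text
time_s: 0.77
eef_pos: [280.0, -564.4, 324.5]
eef_rot: [-0.0, 0.999, 0.036, -0.0]
ft_force: [0.9, -0.4, 0.3]
opening: -0.0
grasp_force: 0.0
```

servo_tool(steps=[0.3,-1,0,0,0,0,0.3,-1,0,0,0,0,0.3,-1,0,0,0,0,0.3,-1,0,0,0,0,0.3,-1,0,0,0,0,0.3,-1,0,0,0,0,0.3,-1,0,0,0,0,0.3,-1,0,0,0,0])

```text
time_s: 1.43
eef_pos: [325.5, -360.6, 324.8]
eef_rot: [-0.0, 0.999, 0.036, -0.0]
ft_force: [0.8, -0.8, 1.0]
opening: -0.001
grasp_force: 0.0
```

servo_tool(steps=[0.8,-1,0,0,0,0,0.8,-1,0,0,0,0,0.8,-1,0,0,0,0,0.8,-1,0,0,0,0,0.8,-1,0,0,0,0,0.8,-1,0,0,0,0,0.8,-1,0,0,0,0,0.8,-1,0,0,0,0])

```text
time_s: 2.1
eef_pos: [471.1, -149.4, 324.9]
eef_rot: [-0.0, 0.999, 0.036, -0.0]
ft_force: [0.5, -1.3, 0.2]
opening: -0.004
grasp_force: 0.0
```

servo_tool(steps=[0.9,-1,0,0,0,0,0.9,-1,0,0,0,0,0.9,-1,0,0,0,0,0.9,-1,0,0,0,0,0.9,-1,0,0,0,0,0.9,-1,0,0,0,0,0.9,-0.8,0,0,0,0,0.9,-0.5,0,0,0,0])

```text
time_s: 2.77
eef_pos: [637.4, 47.5, 324.6]
eef_rot: [-0.0, 0.999, 0.038, -0.0]
ft_force: [-0.3, -0.3, -0.7]
opening: -0.002
grasp_force: 0.0
```

servo_tool(steps=[0.1,-0.4,0.3,0,0,0,0,-0.36,0.6,0,0,0,0,0,0.8,0,0,0,0,0,0.7,0,0,0,0,0,0.3,0,0,0,0,0,0,0,0,0])

```text
time_s: 3.27
eef_pos: [636.6, 62.9, 255.3]
eef_rot: [0.0, 0.999, 0.036, -0.002]
ft_force: [-0.4, -0.7, 0.8]
opening: -0.001
grasp_force: 0.0
```

```bash
python3 - <<'E'
from h import *
m=cams.camera_model("wrist");im=cams.get_image("wrist");p=r.read_state()["eef_pos"];print(p, -np.array(m["R"]).T@m["t"])
print("tip proj",proj(m,p-[0,0,19]),"cap est",proj(m,[638,67,200]),"index",proj(m,[602.5,-125,46]))
cv2.imwrite("pics/w1.png",cv2.cvtColor(im,cv2.COLOR_RGB2BGR))
E
```

```text
[637.40257722  62.95171904 256.75689498] [715.86877976  68.53748027 379.52391033]
tip proj [314.48770125 260.06322934] cap est [308.19450732 229.1975854 ] index [473.45775168 215.2070463 ]
```

View pics/w1.png

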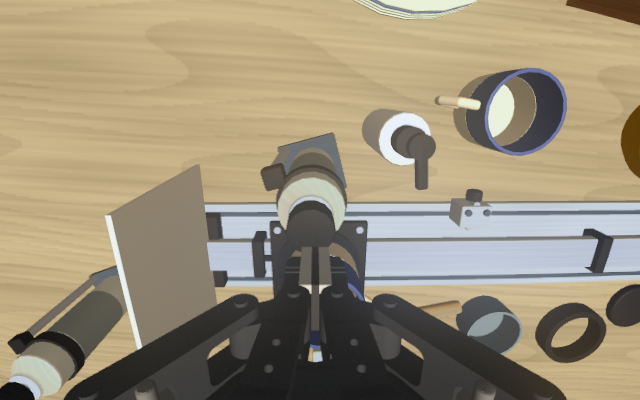

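The wrist view shows the dark cap at about (312,225), against an estimate of (308,229). The tip is therefore within a few mm of the cap's centre, so I'll descend.

servo_tool(steps=[0,-0.1,0.4,0,0,0,0,0,0.4,0,0,0,0,0,0.3,0,0,0,0,0,0.2,0,0,0,0,0,0.1,0,0,0,0,0,0.06,0,0,0,0,0,0,0,0,0])

```text
time_s: 3.9
eef_pos: [637.8, 65.8, 220.7]
eef_rot: [0.0, 0.999, 0.036, -0.0]
ft_force: [-0.3, 0.2, -0.6]
opening: -0.001
grasp_force: 0.0
```

servo_tool(steps=[0,0,0.06,0,0,0,0,0,0.06,0,0,0,0,0,0.06,0,0,0,0,0,0,0,0,0])

```text
time_s: 4.23
eef_pos: [638.1, 65.9, 216.8]
eef_rot: [-0.0, 0.999, 0.036, 0.0]
ft_force: [0.0, -0.5, 4.4]
opening: 0.002
grasp_force: 2.4
```

servo_tool(steps=[0,0,0.06,0,0,0,0,0,0.06,0,0,0,0,0,0.04,0,0,0,0,0,0,0,0,0])

```text
time_s: 4.57
eef_pos: [638.1, 65.9, 213.8]
eef_rot: [-0.0, 0.999, 0.036, 0.001]
ft_force: [-3.0, -0.8, 10.9]
opening: -0.004
grasp_force: 5.7
```

servo_tool(steps=[0,0,0.02,0,0,0,0,0,0,0,0,0,0,0,0,0,0,0,0,0,-0.3,0,0,0,0,0,-0.5,0,0,0,0,0,-0.6,0,0,0])

```text
time_s: 5.07
eef_pos: [637.3, 65.8, 246.6]
eef_rot: [0.0, 0.999, 0.036, -0.001]
ft_force: [0.2, 0.0, -0.6]
opening: -0.002
grasp_force: 0.0
```

servo_tool(steps=[-0.3,0,-0.3,0,0,0,-0.9,0,0,0,0,0,-1,0,0,0,0,0,-1,0.24,0,0,0,0,-1,0,0,0,0,0,-1,0,0,0,0,0,-1,0,0,0,0,0,-0.8,0,0,0,0,0], gripper=85)

```text
time_s: 5.73
eef_pos: [461.0, 46.7, 254.2]
eef_rot: [0.0, 0.999, 0.036, -0.001]
ft_force: [-0.5, -0.3, -0.6]
opening: 0.994
grasp_force: 0.0
```

servo_tool(steps=[-0.4,0,0.2,0,0,0,0,0,0.6,0,0,0,0,0,0.4,0,0,0,0,0,0,0,0,0])

```text
time_s: 6.07
eef_pos: [452.2, 46.1, 223.2]
eef_rot: [0.0, 0.999, 0.036, -0.001]
ft_force: [-0.5, 0.7, -0.3]
opening: 0.996
grasp_force: 0.0
```

```bash
python3 - <<'E'
from h import *
m=cams.camera_model("wrist");im=cams.get_image("wrist");t=cams.get_image("top");p=r.read_state()["eef_pos"];print(p)
print("pred handle",proj(m,[453.3,46.3,120]),"index",proj(m,[602.5,-125,46]), "notch", proj(m,[535.5+60,57,33]))
cv2.imwrite("pics/w2.png",cv2.cvtColor(im,cv2.COLOR_RGB2BGR));cv2.imwrite("pics/t2.png",cv2.cvtColor(t,cv2.COLOR_RGB2BGR))
E
```

```text
[453.24471073  46.3823595  224.41561306]
pred handle [314.5737534  205.38532658] index [517.08470957  35.07142402] notch [314.41927183  26.54755867]
```

View pics/w2.png

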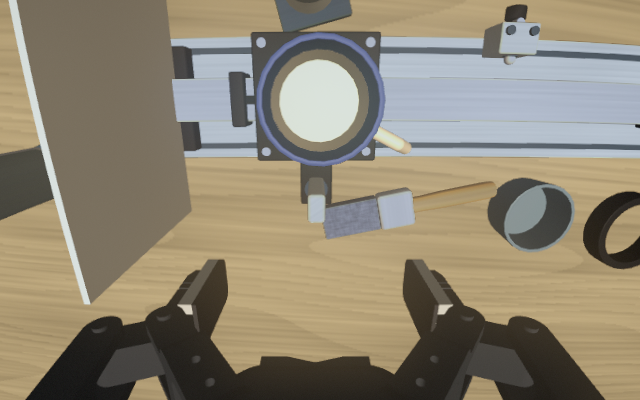

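The handle top is at about (316,208), close to the predicted (314.6,205). The index block's top is at about (519,37), its ball at (510,60), and the plate screws at (261,42), (371,42), (366,152) and (266,152). I'll descend and grip gently.

servo_tool(steps=[0,0,0.7,0,0,0,0,0,0.8,0,0,0,0,0,0.8,0,0,0,0,0,0.8,0,0,0,0,0,0.8,0,0,0,0,0,0.6,0,0,0,0,0,0.3,0,0,0,0,0,0,0,0,0])

```text
time_s: 6.83
eef_pos: [453.5, 46.5, 103.6]
eef_rot: [0.0, 0.999, 0.036, -0.001]
ft_force: [-0.8, -0.0, 0.4]
opening: 0.999
grasp_force: 0.0
```

servo_tool(steps=[0,0,0,0,0,0,0,0,0,0,0,0,0,0,0,0,0,0,0,0,0,0,0,0,0,0,0,0,0,0,0,0,0,0,0,0], gripper=0, force=40)

```text
time_s: 7.33
eef_pos: [453.9, 45.5, 105.0]
eef_rot: [0.0, 0.999, 0.036, 0.0]
ft_force: [2.6, -12.5, 13.9]
opening: 0.157
grasp_force: 41.8
```

```bash
python3 - <<'E'
from h import *
s=r.read_state();p=s["eef_pos"];print(p,s["ft_force"],s["opening"],s["grasp_force"])
# w2 picture model: same orientation, shift of camera with TCP
m=cams.camera_model("wrist");R=np.array(m["R"]);c=-R.T@m["t"]+np.array([453.24,46.38,224.42])-p
m=dict(m,t=-R@c)
ex=np.array([np.cos(.0727),np.sin(.0727)]);ey=np.array([-ex[1],ex[0]])
f=lambda X:(round(float(X[:2]@ex),1),round(float(X[:2]@ey),1))
sc=[onz(m,*q,60) for q in((261,42),(371,42),(366,152),(266,152))]
print("stage",f(np.mean(sc,0)),[f(q) for q in sc],"block",f(onz(m,519,37,46)),"ball",f(onz(m,510,60,33)),"handle",f(onz(m,316,208,120)),"tcp",f(p))
E
```

```text
[453.88758846  45.49029521 104.95842043] [  2.64380305 -12.52731387  13.88762219] 0.15675575603312905 41.77358865737915
stage (535.6, 12.1) [(582.6, 58.9), (582.6, -34.6), (488.6, -34.6), (488.6, 58.7)] block (592.0, -171.6) ball (573.9, -174.0) handle (454.3, 12.2) tcp (456.0, 12.4)
```

Grip is good (opening 13 mm, 42 N). The index is at about 182–186 mm of travel. I'll slide with gentle ramps and then feel for the notch.

servo_tool(steps=[0,0.1,0,0,0,0,0,0.2,0,0,0,0,0,0.3,0,0,0,0,0,0.4,0,0,0,0,0,0.4,0,0,0,0,0,0.4,0,0,0,0,0,0.3,0,0,0,0,0,0.2,0,0,0,0])

```text
time_s: 8.0
eef_pos: [458.3, -11.4, 105.0]
eef_rot: [-0.0, 0.999, 0.036, 0.001]
ft_force: [-0.8, 1.8, 7.2]
opening: 0.156
grasp_force: 41.1
```

servo_tool(steps=[0,0.2,0,0,0,0,0,0.3,0,0,0,0,0,0.4,0,0,0,0,0,0.4,0,0,0,0,0,0.4,0,0,0,0,0,0.4,0,0,0,0,0,0.3,0,0,0,0,0,0.2,0,0,0,0])

```text
time_s: 8.67
eef_pos: [463.3, -76.3, 105.0]
eef_rot: [0.0, 0.999, 0.036, 0.001]
ft_force: [-0.1, 1.5, 6.0]
opening: 0.157
grasp_force: 41.0
```

```bash
cat > f.py <<'E'
from h import *
s=r.read_state();p=s["eef_pos"]
ex=np.array([np.cos(.0727),np.sin(.0727)]);ey=np.array([-ex[1],ex[0]])
F=s["ft_force"];print("x,y",p[:2]@ex,p[:2]@ey,"travel",12.3-p[:2]@ey,"z",p[2],"F",F[:2]@ex,F[:2]@ey,F[2],s["grasp_force"],s["opening"])
E
python3 f.py
```

```text
x,y 456.4938376001149 -109.76494153251375 travel 122.06494153251374 z 105.02725266782831 F 0.023263259886745546 1.5171399190149288 5.988641812020322 41.02308690547943 0.15738512591808143
```

servo_tool(steps=[0,0.1,0,0,0,0,0,0.3,0,0,0,0,0,0.4,0,0,0,0,0,0.4,0,0,0,0,0,0.3,0,0,0,0,0,0.3,0,0,0,0,0,0.2,0,0,0,0,0,0,0,0,0,0])

```text
time_s: 9.33
eef_pos: [467.1, -126.2, 105.1]
eef_rot: [0.0, 0.999, 0.036, 0.001]
ft_force: [0.7, -3.8, 4.4]
opening: 0.158
grasp_force: 41.3
```

```bash
python3 f.py; python3 - <<'E'
from h import *
m=cams.camera_model("wrist");im=cams.get_image("wrist")
print("ball",proj(m,[602.5-18,-125,33]))
cv2.imwrite("pics/w3.png",cv2.cvtColor(im,cv2.COLOR_RGB2BGR))
E
```

```text
x,y 456.6578213893086 -159.8318422484867 travel 172.13184224848672 z 105.05042491110542 F 0.43048548402637354 -3.8230111927120154 4.390201159175422 41.31281018257141 0.1579046193706133
ball [327.46077155  31.80597239]
```

View pics/w3.png

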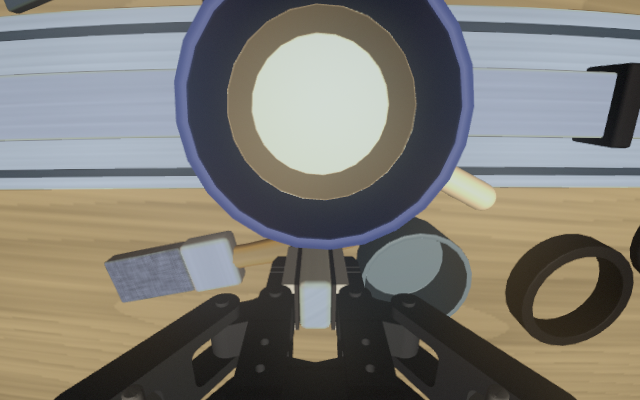

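The mug hides the index here, so I'll feel for the notch in small steps.

servo_tool(steps=[0,0.08,0,0,0,0,0,0.08,0,0,0,0,0,0.08,0,0,0,0,0,0,0,0,0,0])

```text
time_s: 9.72
eef_pos: [467.4, -131.2, 105.1]
eef_rot: [-0.0, 0.999, 0.037, 0.001]
ft_force: [0.2, 0.9, 5.2]
opening: 0.157
grasp_force: 41.4
```

servo_tool(steps=[0,0.04,0,0,0,0,0,0,0,0,0,0])

```text
time_s: 9.88
eef_pos: [467.5, -131.9, 105.0]
eef_rot: [-0.0, 0.999, 0.037, 0.001]
ft_force: [0.5, 2.5, 5.5]
opening: 0.157
grasp_force: 41.6
```

servo_tool(steps=[0,0.04,0,0,0,0,0,0,0,0,0,0])

```text
time_s: 10.05
eef_pos: [467.6, -132.8, 105.1]
eef_rot: [-0.0, 0.999, 0.037, 0.001]
ft_force: [0.6, 2.6, 6.5]
opening: 0.154
grasp_force: 41.5
```

servo_tool(steps=[0,0.04,0,0,0,0,0,0,0,0,0,0])

```text
time_s: 10.22
eef_pos: [467.7, -133.9, 105.1]
eef_rot: [-0.0, 0.999, 0.037, 0.001]
ft_force: [0.3, 2.3, 5.5]
opening: 0.159
grasp_force: 41.5
```

```bash
python3 f.py
```

```text
x,y 456.6988031128798 -167.5214530126156 travel 179.82145301261562 z 105.05015464693903 F 0.463201818352854 2.2790415746292774 5.513729613377601 41.48968577384949 0.15924331735233982
```

servo_tool(steps=[0,0.04,0,0,0,0,0,0,0,0,0,0])

```text
time_s: 10.38
eef_pos: [467.8, -135.2, 105.1]
eef_rot: [-0.0, 0.999, 0.037, 0.001]
ft_force: [0.3, 0.2, 4.9]
opening: 0.155
grasp_force: 41.4
```

servo_tool(steps=[0,0.04,0,0,0,0,0,0,0,0,0,0])

```text
time_s: 10.55
eef_pos: [467.9, -136.6, 105.1]
eef_rot: [0.0, 0.999, 0.037, 0.001]
ft_force: [1.1, -0.9, 5.3]
opening: 0.161
grasp_force: 41.4
```

servo_tool(steps=[0,0.04,0,0,0,0,0,0,0,0,0,0])

```text
time_s: 10.72
eef_pos: [468.0, -137.8, 105.1]
eef_rot: [0.0, 0.999, 0.037, 0.001]
ft_force: [1.2, -0.4, 4.9]
opening: 0.161
grasp_force: 41.3
```

The stage is being pulled forward (force fell from +2.4 to −0.9), so it is entering the notch. A few smaller steps next.

servo_tool(steps=[0,0.03,0,0,0,0,0,0,0,0,0,0])

```text
time_s: 10.88
eef_pos: [468.0, -138.3, 105.1]
eef_rot: [0.0, 0.999, 0.037, 0.001]
ft_force: [1.0, -0.1, 5.8]
opening: 0.154
grasp_force: 41.5
```

servo_tool(steps=[0,0.03,0,0,0,0,0,0,0,0,0,0])

```text
time_s: 11.05
eef_pos: [468.0, -138.7, 105.0]
eef_rot: [-0.0, 0.999, 0.037, 0.001]
ft_force: [0.8, 1.6, 5.9]
opening: 0.159
grasp_force: 41.6
```

servo_tool(steps=[0,0.03,0,0,0,0,0,0,0,0,0,0])

```text
time_s: 11.22
eef_pos: [468.1, -139.0, 105.0]
eef_rot: [-0.0, 0.999, 0.037, 0.001]
ft_force: [0.7, 4.6, 6.5]
opening: 0.158
grasp_force: 41.6
```

servo_tool(steps=[0,0.03,0,0,0,0,0,0,0,0,0,0])

```text
time_s: 11.38
eef_pos: [468.1, -139.2, 105.0]
eef_rot: [-0.001, 0.999, 0.037, 0.001]
ft_force: [-0.0, 5.5, 6.4]
opening: 0.16
grasp_force: 41.7
```

The restoring force is now clear (+5.5 N with almost no motion) at about 185 mm of travel, which matches the camera's 182–186. I'll relax the push by about 0.75 mm and verify.

servo_tool(steps=[0,-0.03,0,0,0,0,0,0,0,0,0,0,0,0,0,0,0,0,0,0,0,0,0,0])

```text
time_s: 11.72
eef_pos: [468.1, -139.0, 105.0]
eef_rot: [-0.0, 0.999, 0.037, 0.001]
ft_force: [0.8, 3.6, 6.5]
opening: 0.159
grasp_force: 41.5
```

```bash
python3 f.py; python3 - <<'E'
from h import *
im=cv2.cvtColor(cams.get_image("scene"),cv2.COLOR_RGB2BGR)[150:280,200:400]
cv2.imwrite("pics/s4.png",cv2.resize(im,(800,520),interpolation=cv2.INTER_CUBIC))
E
```

```text
x,y 456.73364065691237 -172.63084603324185 travel 184.93084603324186 z 105.04465588882358 F 1.042853592269431 3.5119016164971693 6.5355524383201375 41.46047830581665 0.15850830869735455
```

View pics/s4.png

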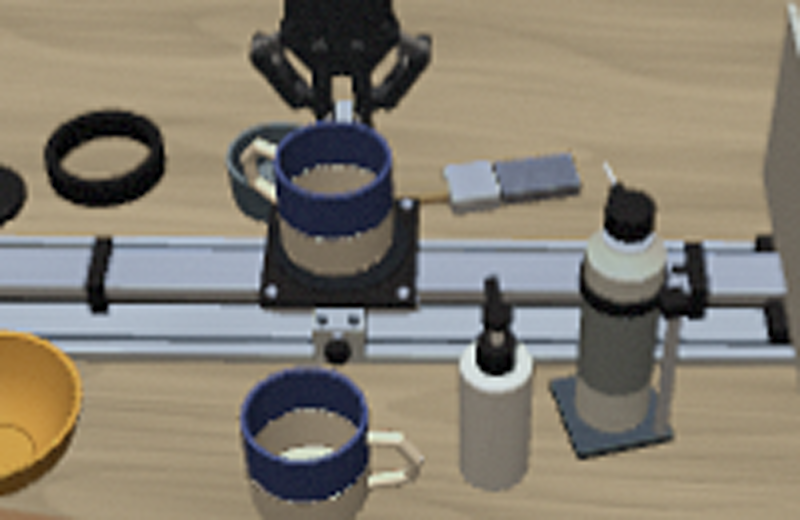

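The stage plate's middle (about x 339) lines up with the index block (about x 338). The mug is upright and centred, and nothing else has moved.

```bash
python3 -c "
from plant import ticket
print(ticket.hand_in())"
```

```text
the job is handed in; nothing more can be done
None
```

I pressed the duster cap fully and let it come up, then slid the stage about 185 mm by its handle into the index notch and handed the job in still gripping it at about 41 N; the last picture showed the mug upright and centred and nothing else visibly moved, and the hand-in gave no verdict.

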